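# Zero the kitchen scale with the washed canister on it

## Task

Get the kitchen scale ready for measuring milk into the square enamel canister that is draining upside down on the mat: switch the empty scale on with its green key, then press the blue key for millilitres, one key at a time, each right down and let up again. Then turn the canister right way up without letting it topple over, and stand it gently in the middle of the steel platform, and once it stands there by itself press the yellow key to zero the scale, leaving the canister standing there. Never press the red key, and leave the mug, the spice jar and the pepper mill standing where they are.

Things in the scene. Friction and masses are not known exactly. Their poses are not given: they have to be found in the camera images.
- scale: white kitchen bench scale, fixed, 220 mm (x) by 190 mm (y); origin under its middle at worktop height, x away from the key panel, y along the row of keys, z up. The key panel slopes up from 26 mm above the worktop at its front edge (108 mm from the origin towards -x) to about 51 mm high; a small display lies above the keys, the platform behind it. It weighs up to 5 kg, so the canister must not be banged down on it with more than about 50 N
- platform (a point): centre of the upper face of the flat steel weighing platform, 62 mm above the worktop; platform 142 mm (scale's x) by 184 mm (scale's y), 8 mm thick, rigid; axes as the scale's. It lies 39 mm from the scale's origin towards +x
- key_off_top (a point): centre of the top of the red key (off), at y = +69 mm in the scale's frame; round cap 24 mm across, top 9 mm proud of the panel. The point's z points out of the sloping panel (0.30 rad = 17 degrees back from vertical, leaning towards the scale's -x). The four keys stand in one row along the scale's y, 46 mm apart
- key_on_top (a point): centre of the top of the green key (on), at y = +23 mm in the scale's frame; round cap 24 mm across, top 9 mm proud of the panel. The point's z points out of the sloping panel (0.30 rad = 17 degrees back from vertical, leaning towards the scale's -x). The four keys stand in one row along the scale's y, 46 mm apart
- key_ml_top (a point): centre of the top of the blue key (millilitres), at y = -23 mm in the scale's frame; round cap 24 mm across, top 9 mm proud of the panel. The point's z points out of the sloping panel (0.30 rad = 17 degrees back from vertical, leaning towards the scale's -x). The four keys stand in one row along the scale's y, 46 mm apart
- key_tare_top (a point): centre of the top of the yellow key (zero or tare), at y = -69 mm in the scale's frame; round cap 24 mm across, top 9 mm proud of the panel. The point's z points out of the sloping panel (0.30 rad = 17 degrees back from vertical, leaning towards the scale's -x). The four keys stand in one row along the scale's y, 46 mm apart
- key_off (a joint): how far the red key is pressed, m, along the panel's normal: 0 up, 0.005 at the stop; the spring takes about 1.5 N to start moving and 5 N at the stop; springs back when let go. It registers near the end of its travel (beyond 3.5 mm)
- key_on (a joint): how far the green key is pressed, m, along the panel's normal: 0 up, 0.005 at the stop; the spring takes about 1.5 N to start moving and 5 N at the stop; springs back when let go. It registers near the end of its travel (beyond 3.5 mm)
- key_ml (a joint): how far the blue key is pressed, m, along the panel's normal: 0 up, 0.005 at the stop; the spring takes about 1.5 N to start moving and 5 N at the stop; springs back when let go. It registers near the end of its travel (beyond 3.5 mm)
- key_tare (a joint): how far the yellow key is pressed, m, along the panel's normal: 0 up, 0.005 at the stop; the spring takes about 1.5 N to start moving and 5 N at the stop; springs back when let go. It registers near the end of its travel (beyond 3.5 mm)
- mat: dark grey ribbed silicone draining mat, fixed, 240 mm (x) by 220 mm (y), 6 mm thick, flat; origin under its middle at worktop height. It lies on one side of the scale or the other
- canister_center (a point): centre (half-way up) of the cream enamel canister with a blue rim: square, 60 by 60 mm outside, 100 mm tall, walls 4 mm, flat closed base, open mouth, rigid, empty, 140 to 280 g; z points from the base to the mouth, x and y square to its side faces. It starts mouth down on the mat (z down). It stands steadily on its base, on its rim or lying on any side face, and may be laid on the mat, on the worktop or on the platform in between
- canister: the same canister, origin at the centre of the outside of its base, axes as above
- spice_jar_center (a point): glass spice jar with a red cap, 50 mm across, standing loose on the worktop beyond the scale and the mat, 100 mm tall, about 180 g; the point is its centre, half-way up; bystander, to be left standing
- mug_center (a point): white mug, 80 mm across with a handle to its own +y, standing loose on the worktop beyond the scale and the mat, 92 mm tall, about 320 g; the point is its centre, half-way up; bystander, to be left standing
- pepper_mill_center (a point): dark wooden pepper mill, 54 mm across, standing loose on the worktop beyond the scale and the mat, 120 mm tall, about 220 g; the point is its centre, half-way up; bystander, to be left standing
Mind the look-alikes: they are no part of the job. Of the things that look like the part that bears pepper_mill_center, the middle-sized one is meant.

How it is judged:
By the outcome, as a careful person would: the job done as asked, in the order asked, and still so for the second after the job is handed in, with the robot touching nothing.
It also fails if it takes over 72 s, if anything falls off the work surface, if the arm or the gripper's body presses on something with over 40 N, if the wrist force passes 120 N, or if a joint passes its speed limit or range.

## Robot

A 6-joint arm with a two-finger parallel gripper is mounted at the origin on the work surface. World frame = base frame: x ahead of the robot, y to its left, z up, the work surface at z = 0. Lengths are in m, angles in degrees, forces in N, time in s.
With the tool pointing down it reaches from about 0.325 to 0.775 m from the base axis. Payload 5.5 kg.
Tool frame: the origin (TCP) lies at the centre of the arm's flange, where the gripper is bolted on; the fingertips stand 182 mm ahead of it and the grasp point (between the pads) lies 163 mm ahead of it; z points along the fingers, y is the line along which they close (so a half turn about z gives the same grasp; the last joint's range is limited). The gripper opens to 88 mm and grips with 3 to 60 N. Pads are 20 mm wide; open, the fingers measure 115 mm over their backs; the gripper's body (75 mm by 178 mm) begins 61 mm behind the grasp point.
Start: joints at [-71.373, 5.22, 70.514, -0, 104.267, -3.249], TCP at [0.224, -0.557, 0.405] pointing down, gripper open.
Joint ranges: [-164.24, 164.24], [-49.07, 125.15], [9.68, 141.18], [-86.29, 266.29], [3.28, 154.24], [-151.56, 151.56]. Speed limits (degrees/s): [147.25, 147.25, 172.46, 180, 180, 180].

## Interface

Orientations are given as [roll, pitch, yaw] about the fixed x, y, z axes, in that order (R = Rz(yaw) Ry(pitch) Rx(roll)).
In Python, from station import r gives the robot as it stands. The module is installed in compiled form; this text tells all that it offers. Calls block until the motion is done:
- r.reach(position, orientation): joint-space move of the TCP to a pose.
- r.servo_line(position, rotation=None, speed=0.15): straight line of the TCP; rotation=None keeps the orientation; speed is the mean speed in m/s.
- r.move_joints(angles): joint-space move.
- r.let_go() and r.grab(squeeze=None): open the fingers fully, or close them until they stop; squeeze is the grip in N (None keeps the last).
- r.wait(seconds).
- r.inverse_kinematics(position, orientation): joint angles nearest the present ones, or None.
- r.sense(): the state.
- r.snapshot(name): name is "side" or "top"; returns a dict with "frame" (420x560x3 uint8, red, green, blue), "fx", "fy", "cx", "cy" (pixels), "dist_coeffs" ([k1, k2, p1, p2, k3] as OpenCV has them; the pictures are not rectified), "R" (3x3) and "t" (3): a world point X has camera coordinates R X + t. Camera axes: x right, y down, z forward; pixel columns grow to the right and rows downward; lengths in m; the calibration is good to about 2 mm. A picture is of the moment at which its call begins. There is no depth.
A pose or a line that the arm cannot do raises r.IKError and nothing moves.
- r.hand_in(): hands the job in; it is judged then, once.
The state is a dict: "clock": time; "joints": joint angles; "joint_vel": joint speeds; "joint_torque": joint torques, N m; "tcp_pos": TCP position; "orientation": TCP orientation; "contact_force": force on the tool from outside, world axes, zero at the start; "torque": the same for the moment, N m; "opening": finger opening in m; "gripper_force": force on a finger pad.
Only numpy, scipy, OpenCV 4.12 (cv2) and the standard library are available. Lean on these libraries where they do the work, as an engineer would, in place of code of your own. Each camera call takes 0.05 s, during which the arm holds its last target. There are 200 camera calls.

## Working session

There is one attempt and no reset: what is moved stays moved. The work goes in short steps, each a Python script; the robot and the scene stay as the last script left them, time stands still between calls to the robot, and variables do not carry over. Pictures are saved under pics/ and viewed, at most 10 in all, crops included, and the job is handed in when it is done.

```bash
mkdir -p pics; cat > h.py <<'E'
import numpy as np, cv2
from station import r
def snap(n):
    s=r.snapshot(n); s['K']=np.array([[s['fx'],0,s['cx']],[0,s['fy'],s['cy']],[0,0,1.]]); s['d']=np.array(s['dist_coeffs'],float)
    s['R']=np.array(s['R']);s['t']=np.array(s['t']);return s
def save(s,f,crop=None,k=1):
    im=s['frame'][:,:,::-1]
    if crop: a,b,c,d=crop; im=im[b:d,a:c]
    cv2.imwrite('pics/'+f,cv2.resize(im,None,fx=k,fy=k,interpolation=cv2.INTER_CUBIC))
def ray(s,uv):
    p=cv2.undistortPoints(np.array(uv,float).reshape(-1,1,2),s['K'],s['d']).reshape(-1,2)
    d=np.c_[p,np.ones(len(p))]@s['R']; return -s['R'].T@s['t'],d
def plane(s,uv,z):
    o,d=ray(s,uv); return o+d*((z-o[2])/d[:,2])[:,None]
def proj(s,X):
    return cv2.projectPoints(np.array(X,float).reshape(-1,1,3),cv2.Rodrigues(s['R'])[0],s['t'],s['K'],s['d'])[0].reshape(-1,2)
E
python3 - <<'E'
from h import *
ims=[]
for n in('top','side'):
    s=snap(n); save(s,n+'0.png',k=1.42); print(n,-s['R'].T@s['t'],s['R'][2],s['fx'])
print(r.sense())
E
```

```text
top [0.56956228 0.00543202 0.93745197] [ 0.06282536 -0.00402625 -0.99801641] 398.0309815971806
side [ 0.32588665 -0.63409437  0.59594829] [ 0.30486797  0.74637462 -0.59159145] 446.0563360340896
{'clock': 0.1, 'joints': array([-7.13743885e+01,  5.25851836e+00,  7.05737658e+01, -7.09663413e-04,
        1.04265029e+02, -3.24861630e+00]), 'joint_vel': array([ 0.02408585, -0.12324818, -0.14268446,  0.12606184, -0.08430142,
        0.00054035]), 'joint_torque': array([ 9.75244911e-04, -4.47855270e+01, -4.07573462e+01,  6.99275080e-02,
        2.83331692e-02, -1.06141429e-04]), 'tcp_pos': array([ 0.22355781, -0.55685864,  0.40363453]), 'orientation': array([-1.79902804e+02, -4.82762616e-03,  2.18740494e+01]), 'contact_force': array([ 0.51128881, -1.14285019,  0.38863294]), 'torque': array([-0.01021357, -0.01538727,  0.03912728]), 'gripper_force': 0.0, 'opening': 0.0877323415828325}
```

View pics/top0.png

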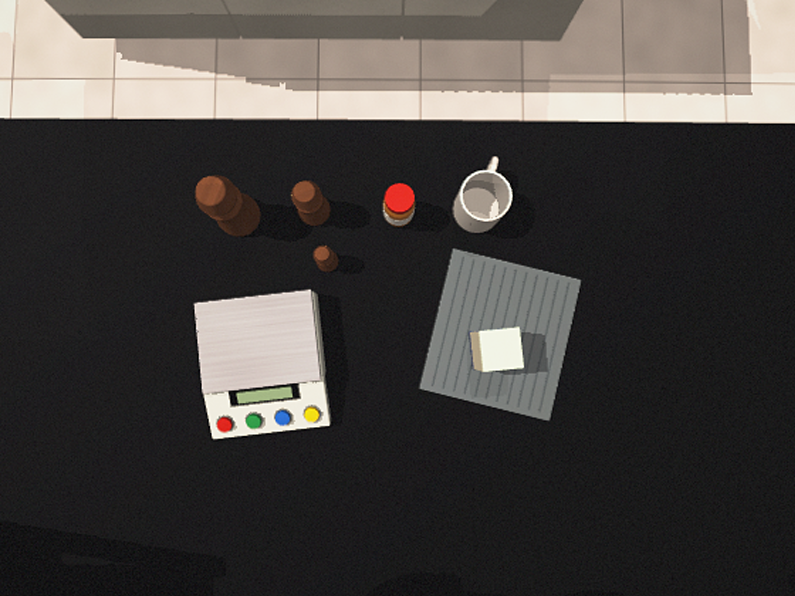

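View pics/side0.png

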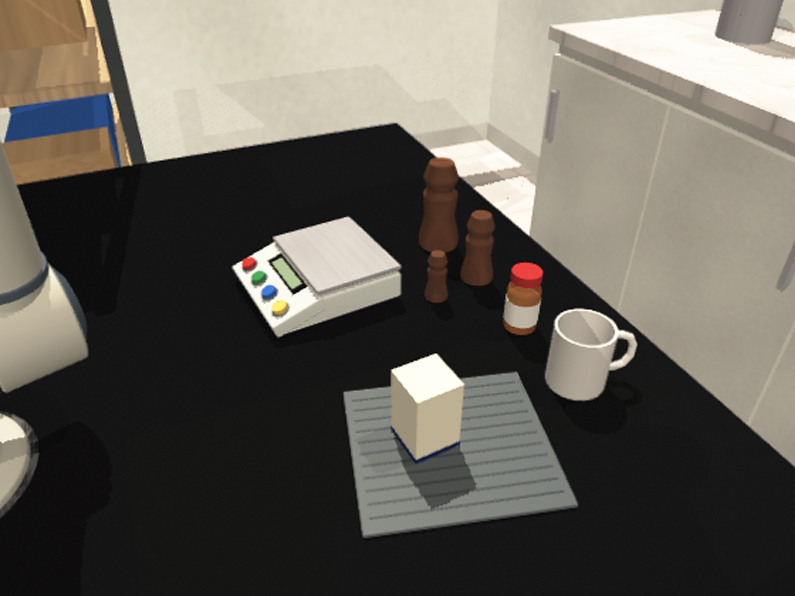

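Candidates (viewed-image pixels, top view). Canister: the only cream block, at (500,350). Mills: large (235,208), middle (312,204), small (325,258); the middle one is the named bystander and is not touched. Keys: red (224,424), green (254,421), blue (283,418), yellow (312,414). The scale is to the left (+y) and the mat to the right. Next I measure and check with a crop.

```bash
cat > m.py <<'E'
from h import *
T=snap('top'); S=snap('side')
def cen(s,lo,hi,box):
    hsv=cv2.cvtColor(s['frame'],cv2.COLOR_RGB2HSV); m=cv2.inRange(hsv,lo,hi); k=np.zeros_like(m); a,b,c,d=box; k[b:d,a:c]=m[b:d,a:c]
    n,l,st,ce=cv2.connectedComponentsWithStats(k); i=1+np.argmax(st[1:,4]); return ce[i],st[i,4]
bt=(130,260,240,315); bs=(155,170,215,230)
C=dict(red=((0,150,80),(8,255,255)),green=((50,100,40),(85,255,255)),blue=((100,120,60),(125,255,255)),yellow=((22,150,100),(35,255,255)))
for n,(lo,hi) in C.items():
    a,na=cen(T,lo,hi,bt); b,nb=cen(S,lo,hi,bs)
    o1,d1=ray(T,a); o2,d2=ray(S,b); d1=d1[0];d2=d2[0]
    q=np.linalg.lstsq(np.c_[d1,-d2],o2-o1,rcond=None)[0]; p1=o1+q[0]*d1;p2=o2+q[1]*d2
    print(n,a.round(1),na,nb,((p1+p2)/2).round(4),'gap',np.linalg.norm(p1-p2).round(4), plane(T,[a],.049)[0].round(4))
g=cv2.cvtColor(T['frame'],cv2.COLOR_RGB2HSV)
for u,v in [(180,240),(170,225),(200,250),(175,280),(222,280),(350,247),(335,247),(355,240)]: print((u,v),g[v,u],T['frame'][v,u])
save(T,'crop_can.png',(310,210,400,280),6); save(T,'crop_scale.png',(125,195,245,315),5)
E
python3 m.py
```

```text
red [157.8 298.5] 85 62 [0.4388 0.259  0.0393] gap 0.0003 [0.4403 0.2562 0.049 ]
green [178.1 296.2] 86 63 [0.4443 0.2137 0.0385] gap 0.0003 [0.4456 0.2113 0.049 ]
blue [198.6 293.7] 84 69 [0.45   0.1681 0.0385] gap 0.0001 [0.4514 0.1662 0.049 ]
yellow [219.  291.5] 84 15 [0.456  0.1227 0.0328] gap 0.0032 [0.4565 0.1211 0.049 ]
(180, 240) [  9  19 220] [220 209 204]
(170, 225) [  9  16 218] [218 208 204]
(200, 250) [ 12  21 215] [215 204 197]
(175, 280) [ 41  70 183] [164 183 133]
(222, 280) [ 24  17 240] [240 237 224]
(350, 247) [ 34  15 244] [242 244 230]
(335, 247) [ 20  63 177] [177 162 133]
(355, 240) [ 34  15 244] [242 244 230]
```

View pics/crop_can.png

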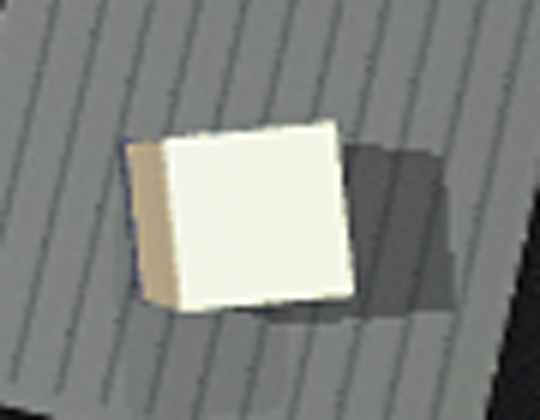

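View pics/crop_scale.png

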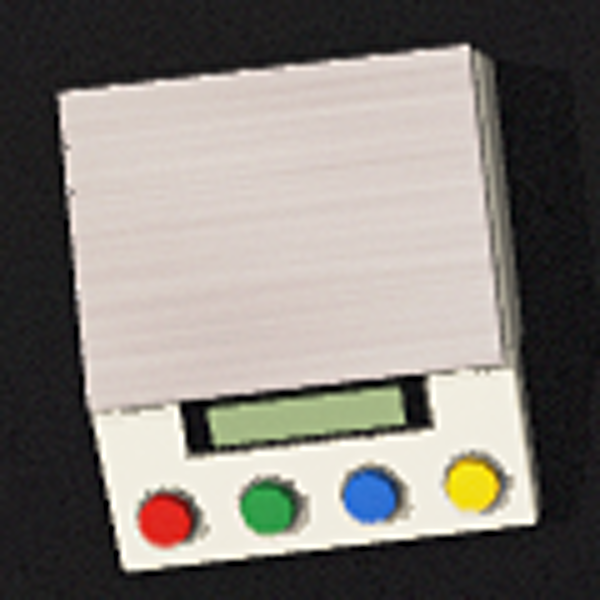

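The crop confirms a single cream square with its blue rim down on the mat, base corners at crop px (162,140), (335,121), (355,297), (180,312). The scale crop shows platform corners at (58,92), (470,44), (505,370), (90,410) and the keys red to yellow from left to right.

```bash
cat > m2.py <<'E'
from h import *
T=snap('top')
def quad(mask,z):
    c=max(cv2.findContours(mask,cv2.RETR_EXTERNAL,cv2.CHAIN_APPROX_NONE)[0],key=cv2.contourArea)
    P=plane(T,c.reshape(-1,2),z)[:,:2]; return cv2.minAreaRect((P*1000).astype(np.float32))
g=cv2.cvtColor(T['frame'],cv2.COLOR_RGB2HSV)
m=np.zeros(g.shape[:2],np.uint8); b=(slice(210,280),slice(310,400)); m[b]=cv2.inRange(g[b],(0,0,215),(180,45,255))
print('can',quad(m,.106))
pc=np.array([(162,140),(335,121),(355,297),(180,312)])/6+(310-.4,210-.4); P=plane(T,pc,.106); print(P.round(4),P.mean(0).round(4),np.linalg.norm(P-np.roll(P,1,0),axis=1).round(4))
ps=np.array([(58,92),(470,44),(505,370),(90,410)])/5+(125-.4,195-.4); P=plane(T,ps,.062); print(P.round(4),P.mean(0).round(4),np.linalg.norm(P-np.roll(P,1,0),axis=1).round(4))
keys=plane(T,[(157.8,298.5),(178.1,296.2),(198.6,293.7),(219,291.5)],.041); kd=keys[0]-keys[3]; yaw=np.arctan2(-kd[0],kd[1]); print('yaw',np.degrees(yaw))
c,s=np.cos(yaw),np.sin(yaw); A=np.array([[c,s],[-s,c]])
print('keys in platform frame (mm)',((keys-P.mean(0))[:,:2]@A.T*1000).round(1),keys.round(4))
# horizontal-tool feasibility
for name,p in (('pick',(.55,-.155,.058)),('place',(.57,.175,.110))):
  for yd in (-30,-15,0,15,30):
    for tl in (-5,0,5):
      z=np.array([np.cos(np.radians(yd))*np.cos(np.radians(tl)),np.sin(np.radians(yd))*np.cos(np.radians(tl)),-np.sin(np.radians(tl))])
      y=np.array([-np.sin(np.radians(yd)),np.cos(np.radians(yd)),0])
      out=[]
      for sg in(1,-1):
        from scipy.spatial.transform import Rotation as Ro
        R=np.c_[np.cross(sg*y,z),sg*y,z]; q=r.inverse_kinematics(list(np.array(p)-.163*z),list(Ro.from_matrix(R).as_euler('xyz',degrees=True)))
        out.append(None if q is None else np.round(q).astype(int).tolist())
      print(name,yd,tl,out)
E
python3 m2.py
```

```text
can ((559.869384765625, -163.3420867919922), (59.958595275878906, 60.17398452758789), 5.9043049812316895)
[[ 0.586  -0.1303  0.106 ]
 [ 0.5929 -0.1907  0.106 ]
 [ 0.5318 -0.1971  0.106 ]
 [ 0.5264 -0.1362  0.106 ]] [ 0.5593 -0.1636  0.106 ] [0.0599 0.0608 0.0614 0.0611]
[[0.6285 0.3043 0.062 ]
 [0.6507 0.1229 0.062 ]
 [0.5077 0.1057 0.062 ]
 [0.4894 0.2867 0.062 ]] [0.5691 0.2049 0.062 ] [0.1402 0.1828 0.144  0.182 ]
yaw 6.784346077757372
keys in platform frame (mm) [[-122.6   68.5]
 [-122.7   23. ]
 [-122.3  -23. ]
 [-122.6  -68.7]] [[0.4392 0.2584 0.041 ]
 [0.4445 0.2132 0.041 ]
 [0.4503 0.1676 0.041 ]
 [0.4554 0.1222 0.041 ]]
pick -30 -5 [None, None]
pick -30 0 [None, None]
pick -30 5 [None, None]
pick -15 -5 [None, None]
pick -15 0 [None, None]
pick -15 5 [None, None]
pick 0 -5 [None, None]
pick 0 0 [None, None]
pick 0 5 [None, None]
pick 15 -5 [[-52, 9, 132, 111, 80, 126], [-52, 9, 132, 111, 80, -54]]
pick 15 0 [[-52, 3, 134, 107, 74, 131], [-52, 3, 134, 107, 74, -49]]
pick 15 5 [[-52, -3, 135, 102, 69, 137], [-52, -3, 135, 102, 69, -43]]
pick 30 -5 [[-55, 18, 120, 97, 90, 131],
[... 279 characters left out ...]
46, 9, 119, 261, 79, -142]]
place -30 5 [[46, 5, 119, 266, 75, 33], [46, 5, 119, 266, 75, -147]]
place -15 -5 [[41, 2, 130, 242, 69, 49], [41, 2, 130, 242, 69, -131]]
place -15 0 [[41, -3, 131, 247, 64, 43], [41, -3, 131, 247, 64, -137]]
place -15 5 [[41, -8, 131, 254, 59, 36], [41, -8, 131, 254, 59, -144]]
place 0 -5 [[29, -9, 140, 217, 54, 63], [29, -9, 140, 217, 54, -117]]
place 0 0 [None, None]
place 0 5 [None, None]
place 15 -5 [None, None]
place 15 0 [None, None]
place 15 5 [None, None]
place 30 -5 [None, None]
place 30 0 [None, None]
place 30 5 [None, None]<sys>:0: UserWarning: Gimbal lock detected. Setting third angle to zero since it is not possible to uniquely determine all angles.
```

```bash
cat >> h.py <<'E'
from scipy.spatial.transform import Rotation as Ro
import warnings; warnings.filterwarnings('ignore')
YS=np.radians(6.78); sx=np.array([np.cos(YS),np.sin(YS),0]); sy=np.array([-np.sin(YS),np.cos(YS),0])
PLAT=np.array([.5691,.2049,.062]); CAN=np.array([.5597,-.1635,.006]); YC=5.9
KEY={n:np.array([PLAT[0],PLAT[1],.042])-.1226*sx+y*sy for n,y in dict(red=.069,green=.023,blue=-.023,yellow=-.069).items()}
def rpy(R): return list(Ro.from_matrix(R).as_euler('xyz',degrees=True))
def Rt(yd,tl,sg):
    a,t=np.radians(yd),np.radians(tl); z=np.array([np.cos(a)*np.cos(t),np.sin(a)*np.cos(t),-np.sin(t)]); y=sg*np.array([-np.sin(a),np.cos(a),0])
    return np.c_[np.cross(y,z),y,z]
def Rkey(sg):
    z=np.sin(.3)*sx-np.cos(.3)*np.array([0,0,1]); y=sg*sy; return np.c_[np.cross(y,z),y,z]
def tcp(p,R,L=.163): return list(np.array(p)-L*R[:,2])
E
python3 - <<'E'
from h import *
f=lambda q: None if q is None else np.round(q).astype(int).tolist()
for sg in(1,-1):
  for k in('green','yellow'): print(k,sg,f(r.inverse_kinematics(tcp(KEY[k],Rkey(sg),.182),rpy(Rkey(sg)))))
h=.045;t=8
for d in(0,.1,.2):
 for side in(90,-90):
  for sg in(1,-1):
    R=Rt(YC+side,t,sg); print('pick',d,side,sg,f(r.inverse_kinematics(tcp(CAN+[0,0,h+d],R),rpy(R))))
    R=Rt(6.78+side,-t,sg); print('place',d,side,sg,f(r.inverse_kinematics(tcp(PLAT+[0,0,.1-h+d],R),rpy(R))))
E
```

```text
green 1 [26, -25, 117, -6, 72, -70]
yellow 1 [12, -31, 121, -2, 72, -85]
green -1 [26, -25, 117, -6, 72, 110]
yellow -1 [12, -31, 121, -2, 72, 95]
pick 0 90 1 [-42, 50, 62, 59, 129, 143]
place 0 90 1 [-14, 34, 90, 85, 112, 146]
pick 0 90 -1 [-42, 50, 62, 59, 129, -37]
place 0 90 -1 [-14, 34, 90, 85, 112, -34]
pick 0 -90 1 [14, 24, 102, -79, 92, 36]
place 0 -90 1 [42, 50, 65, -82, 125, 25]
pick 0 -90 -1 [14, 24, 102, -79, 92, -144]
place 0 -90 -1 None
pick 0.1 90 1 None
place 0.1 90 1 None
pick 0.1 90 -1 [-42, 43, 62, 64, 133, -28]
place 0.1 90 -1 [-14, 24, 91, 88, 112, -24]
pick 0.1 -90 1 [14, 13, 102, -80, 94, 26]
place 0.1 -90 1 None
pick 0.1 -90 -1 None
place 0.1 -90 -1 None
pick 0.2 90 1 None
place 0.2 90 1 None
pick 0.2 90 -1 [-42, 37, 59, 72, 136, -18]
place 0.2 90 -1 [-14, 17, 89, 92, 112, -14]
pick 0.2 -90 1 [14, 5, 99, -80, 95, 15]
place 0.2 -90 1 None
pick 0.2 -90 -1 None
place 0.2 -90 -1 None
```

```bash
cat >> h.py <<'E'
def press(k,first=True):
    R=Rkey(1); n=-R[:,2]; o=rpy(R)
    at=lambda d: tcp(KEY[k]+n*d,R,.182)
    r.reach(at(.05),o); r.servo_line(at(.012),speed=.1); r.wait(.2)
    f0=np.array(r.sense()['contact_force']); log=[]
    for d in np.arange(.008,-.0125,-.001):
        r.servo_line(at(d),speed=.03); r.wait(.05); f=(np.array(r.sense()['contact_force'])-f0)@n; log.append((round(d*1e3),round(f,1)))
        if f>9: break
    r.wait(.15); r.servo_line(at(.03),speed=.1)
    print(k,log,r.sense()['clock'])
E
python3 - <<'E'
from h import *
r.grab(10); print(r.sense()['opening'])
press('green')
s=snap('top'); save(s,'p1.png',(110,180,260,320),4)
s=snap('side'); save(s,'p1s.png',(130,100,330,260),4)
E
```

```text
0.0004932587691627595
green [(8, np.float64(0.5)), (7, np.float64(-0.2)), (6, np.float64(0.2)), (5, np.float64(-0.7)), (4, np.float64(-0.0)), (3, np.float64(-0.1)), (2, np.float64(-0.3)), (1, np.float64(0.2)), (0, np.float64(2.0)), (-1, np.float64(3.0)), (-2, np.float64(3.5)), (-3, np.float64(5.2)), (-4, np.float64(4.4)), (-5, np.float64(10.3))] 10.0417
```

View pics/p1s.png

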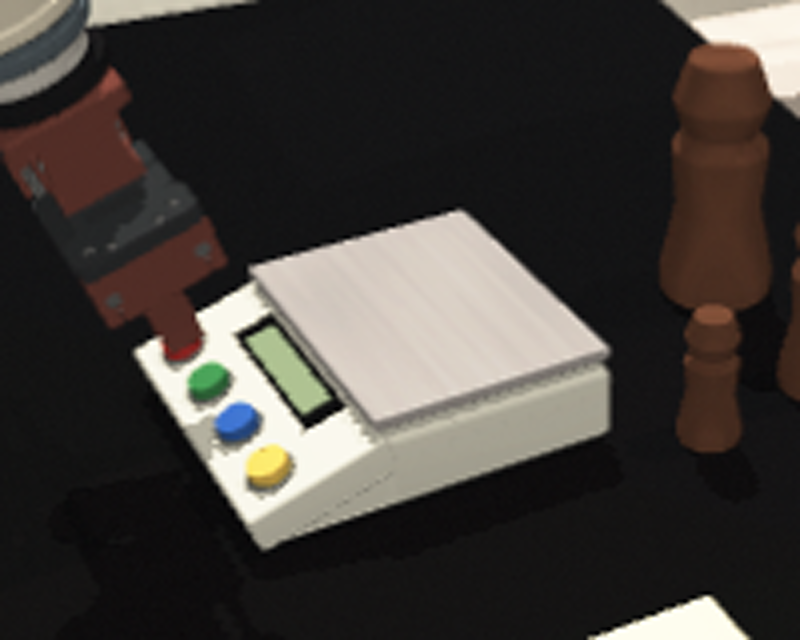

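```bash
python3 - <<'E'
from h import *
s=snap('side'); q=r.sense(); R=Ro.from_euler('xyz',q['orientation'],degrees=True).as_matrix(); tip=np.array(q['tcp_pos'])+.182*R[:,2]
n=-Rkey(1)[:,2]
print(((tip-KEY['green'])*1000).round(1), ((tip-KEY['green'])@n*1000).round(1))
print('tip px in crop',(proj(s,[tip])-[130,100])*4,(proj(s,list(KEY.values()))-[130,100])*4)
E
```

```text
[-9.3 -1.3 27.3] 28.9
tip px in crop [[183.56896563 338.2211258 ]] [[179.25228457 336.27430773]
 [206.15603327 374.70306239]
 [234.91967803 415.75555466]
 [265.73581693 459.69994347]]
```

The picture shows the closed fingers 30 mm above the green key. The projected tip (184,338) matches the pose, so the overlap with red is only perspective. The green press hit its stop at -5 mm. Next: the blue key, then the approach to the canister.

```bash
python3 - <<'E'
from h import *
press('blue')
R=Rkey(1); r.servo_line(tcp(KEY['blue']-R[:,2]*.12+[0,0,.08],R,.182),speed=.25); r.let_go()
h=.045; R=Rt(YC+90,8,1)
f=lambda q: None if q is None else np.round(q).astype(int).tolist()
for d,b in((.0,0),(.03,0),(.06,0),(.07,0),(0,.1),(.0,.13),(.05,.12),(.1,.12),(.07,.07)): print(d,b,f(r.inverse_kinematics(tcp(CAN+[0,0,h+d]-b*R[:,2]*[1,1,0],R),rpy(R))))
print(r.sense()['clock'],r.sense()['joints'].round())
E
```

```text
blue [(8, np.float64(-0.5)), (7, np.float64(0.3)), (6, np.float64(-0.1)), (5, np.float64(0.6)), (4, np.float64(-0.1)), (3, np.float64(-0.3)), (2, np.float64(-0.4)), (1, np.float64(0.3)), (0, np.float64(2.6)), (-1, np.float64(2.0)), (-2, np.float64(3.3)), (-3, np.float64(4.0)), (-4, np.float64(4.2)), (-5, np.float64(9.9))] 16.125
0.0 0 [-42, 50, 62, 59, 129, 143]
0.03 0 [-42, 48, 62, 60, 130, 145]
0.06 0 [-42, 45, 62, 62, 131, 148]
0.07 0 [-42, 45, 62, 62, 132, 149]
0 0.1 [-47, 61, 44, 61, 136, 148]
0.0 0.13 [-48, 66, 37, 62, 139, 151]
0.05 0.12 None
0.1 0.12 None
0.07 0.07 None
18.325 [ 20. -35. 104.  -4.  94. -77.]
```

```bash
python3 - <<'E'
from h import *
h=.045; R=Rt(YC+90,8,1); R2=Rt(YC+90,8,-1); P=lambda d: tcp(CAN+[0,0,h+d],R)
q=np.array(r.inverse_kinematics(tcp(CAN+[0,0,h+.2],R2),rpy(R2))); print(q.round()); q[5]=150
r.move_joints(list(q)); r.reach(P(.072),rpy(R)); r.servo_line(P(.03),speed=.12); print(r.sense()['contact_force'].round(1),r.sense()['clock'])
save(snap('side'),'d1.png',k=1.42)
E
```

```text
[-42.  37.  59.  72. 136. -18.]
[0.3 0.5 0.9] 22.7083
```

View pics/d1.png

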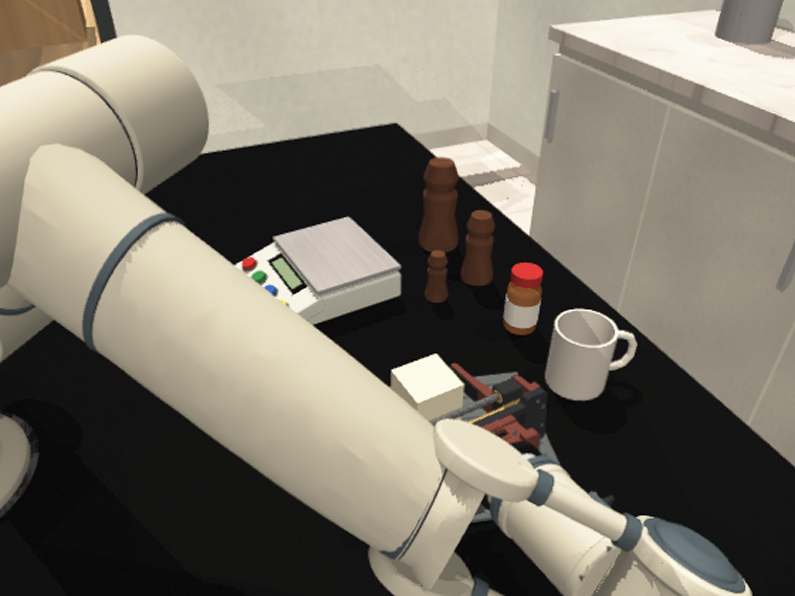

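Side view: the fingers straddle the canister (425,385) and the wrist is low at the lower right. I'll check the wrist's clearance in the top view before going lower.

```bash
python3 - <<'E'
from h import *
s=snap('top');save(s,'d2.png',(260,180,560,420),2.6)
print(r.sense()['tcp_pos'],r.sense()['joint_torque'].round(1))
E
```

```text
[ 0.57658653 -0.32428663  0.1049771 ] [  0.  -63.2 -31.3   3.1   2.8  -0. ]
```

View pics/d2.png

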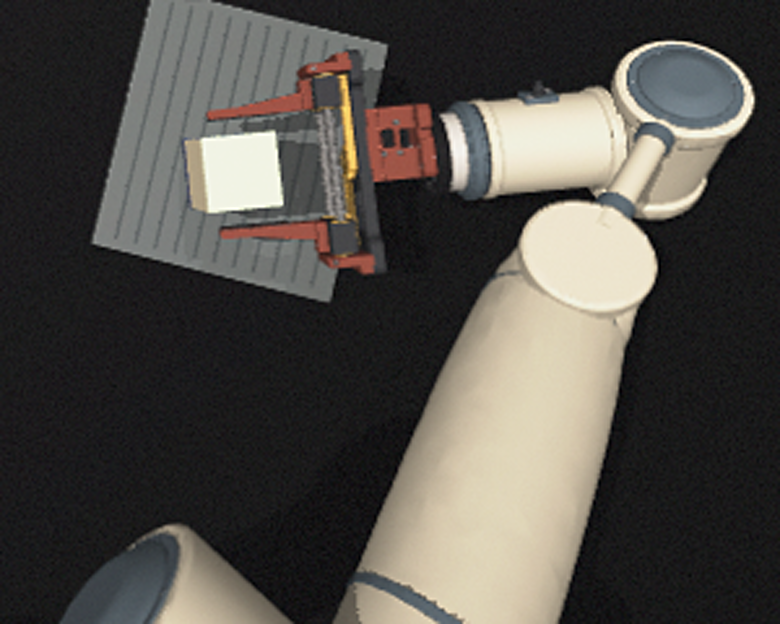

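Top view: the fingers straddle the canister evenly. Canister at crop px (240,170), fingers at (260,108) and (270,232). The wrist housing at (685,85) should clear the table by about 2 cm, so I descend in steps and watch joint torque.

```bash
python3 - <<'E'
from h import *
h=.045; R=Rt(YC+90,8,1); P=lambda d: tcp(CAN+[0,0,h+d],R)
ok=True; t0=r.sense()['joint_torque']
for d in(.022,.016,.010,.005,.0):
    r.servo_line(P(d),speed=.05); s=r.sense(); dt=s['joint_torque']-t0; print(d,dt.round(1),s['contact_force'].round(1),s['tcp_pos'][2]-P(d)[2])
    if abs(dt[1])>6 or abs(dt[2])>6: ok=False;break
if ok:
    r.grab(35); r.wait(.3); s=r.sense(); print('grip',s['opening'],s['gripper_force'],s['contact_force'].round(1),s['clock'])
E
```

```text
0.022 [-0.  -0.8 -0.1 -0.   0.  -0. ] [ 0.1 -0.5 -0.5] -0.00045586144873817347
0.016 [-0.  -0.8  0.  -0.   0.1 -0. ] [-1.1  0.8 -0.7] -0.0006524489163337172
0.01 [-0.  -0.9  0.2 -0.   0.1 -0. ] [-0.1 -0.3  1.1] -0.0005957323536149584
0.005 [-0.  -1.   0.3 -0.   0.1 -0. ] [-0.4 -0.3  0.3] -0.0004947880418455786
0.0 [-0.  -1.1  0.4 -0.   0.2 -0. ] [0.5 0.5 0.3] -0.00048603214328353517
grip 0.05980130310648382 35.000075697898865 [1.  0.2 0.6] 25.0
```

```bash
python3 - <<'E'
from h import *
h=.045; R=Rt(YC+90,8,1); R2=Rt(YC+90,8,-1); R3=Rt(6.78+90,-8,-1)
r.servo_line(tcp(CAN+[0,0,h+.07],R),speed=.12)
r.reach(tcp(CAN+[0,0,h+.2],R2),rpy(R2)); print(r.sense()['clock'],r.sense()['opening'])
Q=lambda d: tcp(PLAT+[0,0,.1-h+d],R3)
r.reach(Q(.15),rpy(R3)); r.servo_line(Q(.03),speed=.12)
s=r.sense(); print(s['clock'],s['opening'],s['contact_force'].round(1),s['orientation'],s['tcp_pos']-Q(.03))
save(snap('side'),'e1.png',k=1.42); T=snap('top'); save(T,'e2.png',(125,160,325,310),4)
E
```

```text
28.2 0.05977731037968455
30.7333 0.05969899785418918 [ 0.8  1.  -2.5] [  0.68418073 -82.01250957 -83.89965053] [ 0.00032786 -0.00011319  0.00094196]
```

View pics/e2.png

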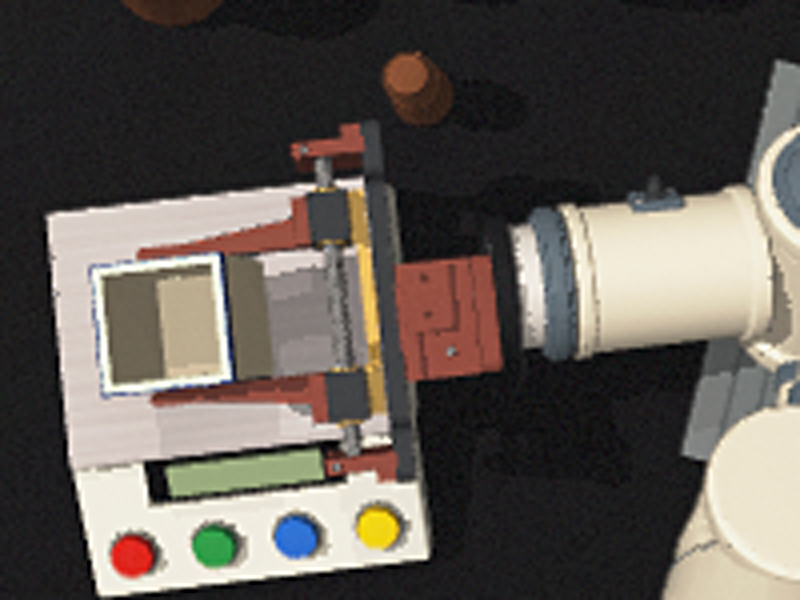

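View pics/e1.png

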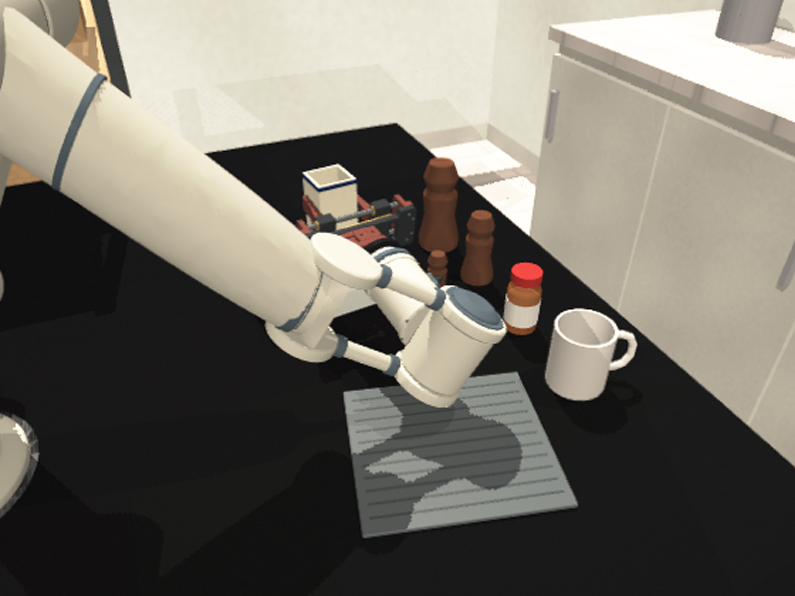

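Both views show the canister upright with its mouth up. Rim corners in the top crop are (90,265), (218,253), (233,382), (104,396), over the platform. The wrist housing at side (425,385) needs a height check before lowering, plus centring numbers.

```bash
python3 - <<'E'
from h import *
T=snap('top');S=snap('side')
c=np.array([(90,265),(218,253),(233,382),(104,396)])/4+(125-.4,160-.4); P=plane(T,c,.192); print(P.round(4),P.mean(0),'err vs plat (scale frame)',(P.mean(0)-PLAT)@sx,(P.mean(0)-PLAT)@sy, np.linalg.norm(P-np.roll(P,1,0),axis=1).round(4))
s=r.sense(); R=Ro.from_euler('xyz',s['orientation'],degrees=True).as_matrix(); F=np.array(s['tcp_pos']); a=R[:,2]
def blob(s,box):
    g=cv2.cvtColor(s['frame'],cv2.COLOR_RGB2HSV); m=cv2.inRange(g,(95,45,50),(125,160,220)); k=np.zeros_like(m); k[box[1]:box[3],box[0]:box[2]]=m[box[1]:box[3],box[0]:box[2]]
    n,l,st,ce=cv2.connectedComponentsWithStats(k); i=1+np.argmax(st[1:,4]); return ce[i],st[i]
ct,st=blob(T,(305,160,380,250)); cs,ss=blob(S,(305,190,365,250)); print(ct,st,cs,ss)
o1,d1=ray(T,ct);o2,d2=ray(S,cs);d1=d1[0];d2=d2[0]
q=np.linalg.lstsq(np.c_[d1,-d2],o2-o1,rcond=None)[0];p1=o1+q[0]*d1;p2=o2+q[1]*d2;C=(p1+p2)/2
print('disc',C.round(3),'gap',np.linalg.norm(p1-p2).round(4),'behind flange',(F-C)@a)
for px in((421,384),(440,404),(400,380)):
    o,d=ray(S,[np.array(px)/1.42]); d=d[0]; X=o+d*(((C-o)@a)/(d@a)); print(px,X.round(3),np.linalg.norm(X-C).round(3))
E
```

```text
[[0.5957 0.2389 0.192 ]
 [0.6016 0.179  0.192 ]
 [0.5415 0.1708 0.192 ]
 [0.5347 0.2308 0.192 ]] [0.5683846  0.20486749 0.192     ] err vs plat (scale frame) -0.0007142398899964491 5.2176619925670656e-05 [0.0616 0.0602 0.0607 0.0604]Traceback (most recent call last):
  File "<stdin>", line 8, in <module>
  File "<stdin>", line 7, in blob
    return _wrapfunc(a, 'argmax', axis=axis, out=out, **kwds)
    return bound(*args, **kwds)
ValueError: attempt to get argmax of an empty sequence
```

```bash
python3 - <<'E'
from h import *
T=snap('top');S=snap('side')
s=r.sense(); R=Ro.from_euler('xyz',s['orientation'],degrees=True).as_matrix(); F=np.array(s['tcp_pos']); a=R[:,2]
def blob(s,box):
    f=s['frame'].astype(int); m=((f[:,:,2]-f[:,:,0])>12).astype(np.uint8); k=np.zeros_like(m); k[box[1]:box[3],box[0]:box[2]]=m[box[1]:box[3],box[0]:box[2]]
    n,l,st,ce=cv2.connectedComponentsWithStats(k); i=1+np.argmax(st[1:,4]); return ce[i],st[i]
ct,st=blob(T,(305,160,380,250)); cs,ss=blob(S,(305,190,365,250)); print(ct,st,cs,ss)
o1,d1=ray(T,ct);o2,d2=ray(S,cs);d1=d1[0];d2=d2[0]
q=np.linalg.lstsq(np.c_[d1,-d2],o2-o1,rcond=None)[0];p1=o1+q[0]*d1;p2=o2+q[1]*d2;C=(p1+p2)/2
print('disc',C.round(3),'gap',np.linalg.norm(p1-p2).round(4),'behind flange',(F-C)@a)
for px in((421,384),(440,404),(400,380)):
    o,d=ray(S,[np.array(px)/1.42]); d=d[0]; X=o+d*(((C-o)@a)/(d@a)); print(px,X.round(3),np.linalg.norm(X-C).round(3))
E
```

```text
[336.90710383 206.27540984] [318 191  39  31 915] [334.10544815 216.17574692] [315 202  39  30 569]
disc [ 0.638 -0.124  0.154] gap 0.0011 behind flange 0.16715629658890147
(421, 384) [ 0.576 -0.116  0.047] 0.124
(440, 404) [ 0.611 -0.103 -0.014] 0.171
(400, 380) [ 0.545 -0.123  0.072] 0.124
```

Centring is within 1 mm. But the wrist housing's lowest point is only about 2 cm up, and 3 cm of descent remain, so I'd hit the mat. I'll reduce the upward tilt from 8° to 3° so the canister leans 5°, set its far base edge down, ease the grip, and pivot it flat about that edge.

```bash
python3 - <<'E'
from h import *
R4=Rt(6.78+90,-3,-1); u=sy
G=lambda du,w: tcp(PLAT+du*u+[.0007*sx[0],.0007*sx[1],w],R4)
r.servo_line(G(.0049,.0574+.025),rpy(R4),speed=.08); s=r.sense(); t0=s['joint_torque']; print(s['clock'])
r.wait(.2); f0=r.sense()['contact_force'][2]; print(f0)
for w in np.r_[.075,.070,.066,np.arange(.064,.0535,-.001)]:
    r.servo_line(G(.0049,w),speed=.04); s=r.sense(); df=s['contact_force'][2]-f0
    print(round(w,4),round(df,1),(s['joint_torque']-t0)[1:3].round(1))
    if df>4 or abs((s['joint_torque']-t0)[1])>6: break
print(s['clock'],s['opening'])
E
```

```text
31.3333
-2.521612065498993
0.075 0.0 [0.8 1. ]
0.07 -0.6 [0.6 1.1]
0.066 0.8 [0.4 1.2]
0.064 0.6 [0.3 1.2]
0.063 0.2 [0.2 1.2]
0.062 0.5 [0.2 1.3]
0.061 -0.1 [0.2 1.3]
0.06 0.6 [0.1 1.4]
0.059 0.5 [0.1 1.4]
0.058 -0.4 [0.1 1.5]
0.057 2.8 [1.3 2.2]
0.056 7.7 [3.6 3.3]
34.6417 0.059870543529646374
```

Contact came at w≈57 mm, exactly as predicted. Next: ease the grip, pivot flat, release and retreat.

```bash
python3 - <<'E'
from h import *
R4=Rt(6.78+90,-3,-1); u=sy
G=lambda du,w: tcp(PLAT+du*u+[.0007*sx[0],.0007*sx[1],w],R4)
r.grab(6); s=r.sense(); print(s['contact_force'].round(1),s['gripper_force'],s['clock'])
for k in(.33,.67,1):
    r.servo_line(G(.0049*(1-k),.0565-.0015*k),speed=.02); s=r.sense(); print(s['contact_force'].round(1),s['torque'].round(2))
r.grab(3); r.wait(.2); r.let_go(); r.wait(.3); s=r.sense(); print(s['opening'],s['contact_force'].round(1),s['clock'])
for b in(.15,.13,.11): 
    q=r.inverse_kinematics(G(-b,.06),rpy(R4)); print(b,q is not None)
    if q is not None: r.servo_line(G(-b,.06),speed=.12); break
print(r.sense()['clock'])
save(snap('side'),'f1.png',(150,90,350,240),4); T=snap('top')
f=T['frame']; g=cv2.cvtColor(f,cv2.COLOR_RGB2HSV); m=np.zeros(g.shape[:2],np.uint8); b=(slice(210,275),slice(138,190)); m[b]=cv2.inRange(g[b],(20,0,228),(60,30,255))
c=max(cv2.findContours(m,cv2.RETR_EXTERNAL,cv2.CHAIN_APPROX_NONE)[0],key=cv2.contourArea); P=plane(T,c.reshape(-1,2),.162)[:,:2]
q=cv2.minAreaRect((P*1000).astype(np.float32)); print(q,(np.array(q[0])/1000-PLAT[:2])@np.c_[sx,sy][:2])
E
```

```text
[-0.6 -3.   5.2] 6.000822186470032 34.8583
[-0.8 -2.5  2.2] [-0.02 -0.04  0.19]
[ 0.7 -1.2 -1.2] [-0.4  -0.19 -0.03]
[ 0.5 -0.3 -0.9] [-0.62 -0.16 -0.02]
0.08808449096962451 [0.4 0.6 0.1] 36.95
0.15 True
38.35
((568.775146484375, 203.6934356689453), (58.423736572265625, 58.62144470214844), 6.522305965423584) [-0.00046503 -0.00115978]
```

View pics/f1.png

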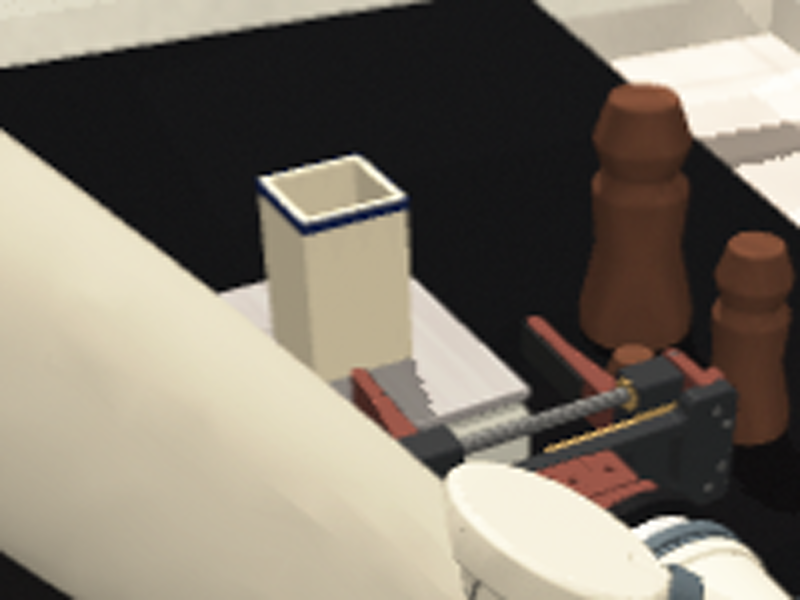

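The canister stands alone, mouth up, on the platform at crop px (335,270), centred to about 1 mm. Now the yellow key.

```bash
python3 - <<'E'
from h import *
p=r.sense()['tcp_pos']; r.servo_line([p[0],p[1],p[2]+.2],speed=.25)
r.grab(10); R=Rkey(1); a=lambda d:tcp(KEY['yellow']-R[:,2]*d,R,.182)
r.reach(a(.2),rpy(R)); print(r.sense()['clock'],r.sense()['joints'].round())
r.servo_line(a(.05),speed=.2)
press('yellow')
r.servo_line(a(.16),speed=.25)
T=snap('top'); f=T['frame']; g=cv2.cvtColor(f,cv2.COLOR_RGB2HSV); m=np.zeros(g.shape[:2],np.uint8); b=(slice(205,275),slice(138,190)); m[b]=cv2.inRange(g[b],(20,0,228),(60,30,255))
c=max(cv2.findContours(m,cv2.RETR_EXTERNAL,cv2.CHAIN_APPROX_NONE)[0],key=cv2.contourArea); P=plane(T,c.reshape(-1,2),.162)[:,:2]
print(cv2.minAreaRect((P*1000).astype(np.float32)),r.sense()['contact_force'],r.sense()['clock'])
E
```

```text
42.125 [ 13. -41. 108.  -2.  96. -84.]
yellow [(8, np.float64(0.4)), (7, np.float64(-0.4)), (6, np.float64(0.1)), (5, np.float64(-0.7)), (4, np.float64(0.0)), (3, np.float64(0.3)), (2, np.float64(1.0)), (1, np.float64(0.2)), (0, np.float64(1.7)), (-1, np.float64(2.1)), (-2, np.float64(3.2)), (-3, np.float64(4.1)), (-4, np.float64(5.3)), (-5, np.float64(10.7))] 48.8917
((568.701416015625, 203.65362548828125), (58.497886657714844, 58.454986572265625), 6.297744274139404) [-0.04352433 -0.04526863 -1.3175516 ] 49.6083
```

```bash
python3 -c "
from station import r
print(r.hand_in())"
```

```text
the job is handed in; nothing more can be done
None
```

The job is handed in at about 50 s of the 72 s allowed: green and then blue pressed to the stop, the canister turned upright and stood within about 1 mm of the platform's middle, then yellow pressed with it standing there; the red key and bystanders were not deliberately touched, though I didn't re-measure the bystanders at the end.

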